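# Stack the chip cases in the nest and set its thumbscrew

## Task

Stack the blue-lidded and the green-lidded case, in either order, squarely on the grey-lidded case that stands in the metal nest, setting each one down rather than dropping it. Then turn the nest's orange thumbscrew clockwise until it seats, and back it off a quarter turn so that the jaw leaves the cases running clearance. Finish while still holding the thumbscrew in the gripper at that setting, with the column standing square, and leave the jar, nozzle, chip and tweezers alone.

Things in the scene. Friction and masses are not known exactly. Their poses are not given: they have to be found in the camera images.
- nest: fixed aluminium plate on the bench, 120 (x) x 260 (y) x 10 mm thick, from y = -75 to +185 mm; place and yaw vary. Origin on the bench, below the middle of the column; y towards the thumbscrew, z up. Low dark fences (tops 22 mm above the bench) stand 1.5 mm off the grey case on both long sides and the -y end. The thumbscrew stands at y = +125 mm on a grey post 38 mm across, 50 mm high
- jaw (a joint): travel in m of the brass jaw that closes the nest's +y end (50 mm wide, top 26.5 mm above the bench), driven by the thumbscrew, 3 mm per rad: 0 with the screw seated, when it is still about 1.5 mm clear of a centred case, growing as it draws away from the case
- case_base: closed plastic case with black tub and grey lid, 56 (x) x 90 (y) x 28 mm (z), loose in the nest: the foot of the column. Its underside is 10 mm above the bench, its flat lid 38 mm. Origin at the centre of the underside, long side along y
- case_blue: closed plastic case with black tub and blue lid, 56 (x) x 90 (y) x 28 mm (z), about 0.13 kg, plain flat top and underside, no nesting features, lying flat on the bench. Origin at the centre of the underside, long side along y. Can be gripped across its 56 mm width
- case_green: closed plastic case with black tub and green lid, otherwise the same as the blue one
- screw_turn (a joint): turn of the thumbscrew in rad: 0 when seated (hard stop), negative when backed off, growing clockwise seen from above; a quarter turn off the seat is -1.57. Starts from -2.2 to -0.8; steady friction of 0.05 N m; stays where it is left. At 0 its bar lies along the nest's x, the white dot towards the nest's +x
- screw_grip (a point): point on the thumbscrew's vertical axis at which to grip its bar, 88 mm above the bench. The frame turns with the screw: x along the bar towards the end with the white dot, z up
- screw: the thumbscrew: an upright orange bar 36 mm long (x), 10 mm thick (y), 38 mm high, from 62 to 100 mm above the bench, with a white dot on top near its +x end, above a dark disc 34 mm across. Origin on the screw's axis, 50 mm above the bench; the frame turns with the screw. Grip it across its 10 mm thickness
- flux_jar: bystander: small amber jar with black cap, 44 mm across, 50 mm high, origin at the centre of the underside
- nozzle: bystander: conical steel hot-air nozzle, 32 mm across, 45 mm high, origin at the centre of the underside
- chip: bystander: flat green chip substrate with black centre, 34 x 34 x 4 mm, origin at the centre of the underside
- tweezers: bystander: dark steel tweezers lying flat, 12 (x) x 130 (y) x 8 mm, origin at the centre of the underside
Not all that is in view belongs to the job. What is shaped like the case_green but pink is not meant. Leave any brown or red look-alike of the case_blue alone.

How it is judged:
By the outcome, as a careful person would: the job done as asked, in the order asked, and still so for the second after the job is handed in, while the arm keeps its last pose, push and grip.
It also fails if it takes over 67 s, if anything falls off the work surface, if the arm or the gripper's body presses on something with over 40 N, if the wrist force passes 120 N, or if a joint passes its speed limit or range.

## Robot

A 6-joint arm with a two-finger parallel gripper is mounted at the origin on the work surface. World frame = base frame: x ahead of the robot, y to its left, z up, the work surface at z = 0. Lengths are in m, angles in degrees, forces in N, time in s.
With the tool pointing down it reaches from about 0.325 to 0.9 m from the base axis. Payload 6.1 kg.
Tool frame: the origin (TCP) lies midway between the tips of the shut fingers; the grasp point (between the pads) lies 19 mm behind it; z points along the fingers, y is the line along which they close (so a half turn about z gives the same grasp; the last joint's range is limited). The gripper opens to 87 mm and grips with 3 to 60 N. Pads are 19 mm wide; open, the fingers measure 117 mm over their backs; the gripper's body (75 mm by 190 mm) begins 51 mm behind the grasp point.
Start: joints at [-74.261, 12.628, 87.462, -0, 79.91, -7.225], TCP at [0.244, -0.575, 0.223] pointing down, gripper open.
Joint ranges: [-170.65, 170.65], [-52.31, 119.04], [5.05, 147.46], [-71.25, 251.25], [11.57, 151.72], [-153.62, 153.62]. Speed limits (degrees/s): [147.25, 147.25, 172.46, 180, 180, 180].

## Interface

Orientations are given as [roll, pitch, yaw] about the fixed x, y, z axes, in that order (R = Rz(yaw) Ry(pitch) Rx(roll)).
In Python, from rig import ctrl gives the robot as it stands. The module is installed in compiled form; this text tells all that it offers.
- The arm moves only by the tool move_arm, never from a script. Its arguments are lists of equal length, an entry for each row: "dp": the shift along the tool's x, y, z in m, a list of three; "rotation": the turn, a rotation vector about the tool's x, y, z in degrees, a list of three. A call has 1 to 8 rows; each row is the pose to reach, as a shift and turn from the pose commanded when the call began, along the tool's axes at that moment; what a row does not reach only later rows make up. A row lasts 1/12 s, in which the tool goes at most 41.7 mm and 7.16 degrees, less where a joint would pass 70% of its speed; a pose out of reach is approached as far as the arm can. A call with a gripper value outside its range is refused whole. "fingers" is the finger opening in m, from 0 to 0.087, set as the call begins (left out, the last holds). The fingers move at their own pace and stop on an object; "grip_force" is the grip in N (left out, the last holds). Time passes only in rows, so rows that repeat a pose let the fingers close. It gives the time, the measured TCP pose, the force, the opening and the grip force at its end, in the units of the state.
- ctrl.read_state(): the state, without advancing time (a new reading comes with each control period).
- ctrl.get_image(name): name is "scene" or "top" or "wrist"; returns the picture (384x512x3 uint8, blue, green, red); there is no depth.
- ctrl.camera_info(name): a dict with "intrinsics" (3x3 intrinsics, pixels), "k1" (the pictures are not rectified: a ray, as slopes to the right and down, at radius r is drawn at 1 + k1 r^2 times it, then the intrinsics apply), "T" (4x4, takes a point from camera to world coordinates). Camera axes: x right, y up, looking along -z (the intrinsics and any distortion apply to the point x, -y, -z); pixel columns grow to the right and rows downward; lengths in m; the calibration is good to about 2 mm. A picture is of the moment at which its call begins: read the wrist's pose just before it. camera_info takes no time and is no camera call; for the wrist camera it gives the pose at the moment of the call.
- ctrl.hand_in(): hands the job in; it is judged then, once.
Trained networks look in the newest picture that a camera, given by its name, has taken for a name from the list of things; names that differ only in an ending like _2 or _b are one class to them, and where a whole thing is asked for, a point or a joint stands for the part that bears it (a point fixed in the world has none). Each returns a list of dicts, best first, with "p" (0 to 1); they miss things now and then, are a little off and sometimes report something else, mostly with a low value. They report only what shows in the picture. A call takes as long as a camera call. They do not tell look-alikes from the thing itself.
- ctrl.search_frame(camera, target): "xyz" ([x, y, z] in m, in the coordinates of the camera as it stood for that picture, good to about 4 mm: the middle of the surface that is visible of it).
- ctrl.mark_of(camera, target): "xyz" ([x, y, z] in m, in the coordinates of the camera as it stood for that picture, good to about 4 mm: a listed point, or the origin of a listed thing).
The state is a dict: "t": time; "q": joint angles; "dq": joint speeds; "joint_efforts": joint torques, N m; "tcp_pos": TCP position; "tool_rot": TCP orientation; "contact_force": force on the tool from outside, world axes, zero at the start; "wrist_torque": the same for the moment, N m; "finger_gap": finger opening in m; "gripper_force": force on a finger pad.
Only numpy, scipy, OpenCV 4.12 (cv2) and the standard library are available. Lean on these libraries where they do the work, as an engineer would, in place of code of your own. Each camera call takes 0.05 s, during which the arm holds its last target. There are 200 camera calls.

## Working session

There is one attempt and no reset: what is moved stays moved. The work goes in short steps, Python scripts to look and compute and a tool call to move; the robot and the scene stay as the last step left them, time stands still between calls to the robot, and variables do not carry over. Pictures are saved under pics/ and viewed, at most 10 in all, crops included, and the job is handed in when it is done.

Besides the shell and the picture viewer there is one more tool, called after "Call:" by a JSON object that holds its "name" and its "arguments", one argument or row to a line. move_arm: Moves the arm, as the interface text tells. Its arguments: {"type":"object","properties":{"dp":{"type":"array","items":{"type":"array","items":{"type":"number"}}},"rotation":{"type":"array","items":{"type":"array","items":{"type":"number"}}},"fingers":{"type":"number"},"grip_force":{"type":"number"}},"required":["dp","rotation"]}

```bash
mkdir -p pics
cat > h.py <<'E'
import numpy as np, cv2
from scipy.spatial.transform import Rotation as R
from rig import ctrl
def cam(n): 
    c=ctrl.camera_info(n); return np.array(c["intrinsics"]),c["k1"],np.array(c["T"])
def proj(n,P,c=None):
    K,k1,T=c or cam(n); p=(np.linalg.inv(T)@np.append(P,1))[:3]
    s=np.array([p[0],-p[1]])/-p[2]; s=s*(1+k1*(s@s)); return K[:2,:2]@s+K[:2,2]
def ray(n,uv,z,c=None):
    K,k1,T=c or cam(n); d=np.linalg.solve(K[:2,:2],np.array(uv,float)-K[:2,2]); s=d.copy()
    for _ in range(20): s=d/(1+k1*(s@s))
    v=T[:3,:3]@np.array([s[0],-s[1],-1]); o=T[:3,3]; return o+v*(z-o[2])/v[2]
def w(n,xyz,c=None):
    T=(c or cam(n))[2]; return (T@np.append(xyz,1))[:3]
E
python3 - <<'E'
from h import *
a=ctrl.get_image("scene"); cv2.imwrite("pics/scene.png",a)
a=ctrl.get_image("top"); cv2.imwrite("pics/top.png",cv2.resize(a,(800,600)))
s=ctrl.read_state(); print(s)
for n in ("top","scene"):
  for t in ("case_blue","case_green","case_base","nest","screw_grip","screw"):
    for d in ctrl.mark_of(n,t)[:5]:
      p=w(n,d["xyz"]); print(n,t,round(d["p"],2),p.round(3),proj(n,p).round())
E
```

```text
{'t': 0.1, 'q': array([-7.42610193e+01,  1.26716405e+01,  8.75213439e+01, -1.70969288e-03,
        7.99124449e+01, -7.22464099e+00]), 'dq': array([ 0.06790942, -0.03664113, -0.1420711 ,  0.02742534, -0.14880397,
       -0.0417477 ]), 'joint_efforts': array([ 9.16241879e-04, -4.95942736e+01, -3.88521302e+01,  7.00700632e-02,
        5.14944561e-02, -5.25375856e-05]), 'tcp_pos': array([ 0.24367043, -0.57489987,  0.22151704]), 'tool_rot': array([-1.79895196e+02, -1.15894149e-02,  2.29639121e+01]), 'contact_force': array([ 0.07920451, -1.34165856, -0.14780104]), 'wrist_torque': array([ 0.02174009, -0.03754325,  0.00715731]), 'gripper_force': 0.0, 'finger_gap': 0.0867969471633111}
top case_blue 0.86 [ 0.401 -0.562 -0.001] [378. 251.]
top case_blue 0.77 [ 0.569 -0.116  0.001] [261. 204.]
top case_blue 0.66 [ 0.605 -0.273 -0.002] [302. 195.]
top case_blue 0.47 [ 0.438 -0.225 -0.003] [289. 239.]
top case_green 0.93 [ 0.439 -0.228  0.003] [290. 239.]
top case_green 0.78 [ 0.386 -0.075  0.001] [248. 252.]
top case_green 0.69 [ 0.45  -0.394  0.002] [334. 237.]
top case_base 0.91 [0.555 0.095 0.013] [205. 205.]
top nest 0.8 [0.559 0.097 0.   ] [204. 205.]
top screw_grip 0.57 [0.567 0.223 0.089] [167. 199.]
top screw 0.48 [0.564 0.218 0.054] [170. 201.]
scene case_blue 0.9 [ 0.604 -0.273 -0.001] [223. 170.]
scene case_blue 0.7 [ 0.574 -0.117  0.001] [258. 188.]
scene case_blue 0.7 [ 0.401 -0.563  0.003] [219. 116.]
scene case_green 0.95 [ 0.384 -0.078 -0.005] [306. 170.]
scene case_green 0.74 [ 0.45  -0.389 -0.004] [236. 140.]
scene case_green 0.73 [ 0.435 -0.225  0.   ] [268. 157.]
scene case_base 0.92 [0.553 0.103 0.008] [310. 217.]
scene nest 0.77 [ 0.562  0.098 -0.001] [306. 220.]
scene screw 0.64 [0.568 0.222 0.05 ] [336. 231.]
```

View pics/scene.png

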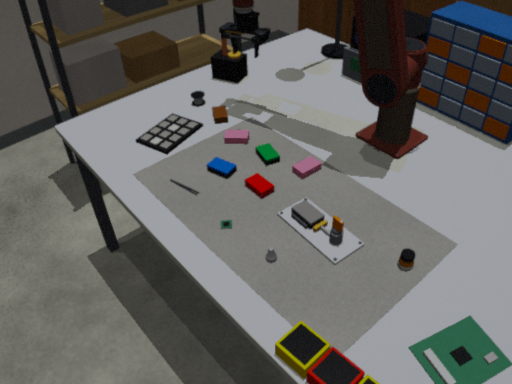

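View pics/top.png

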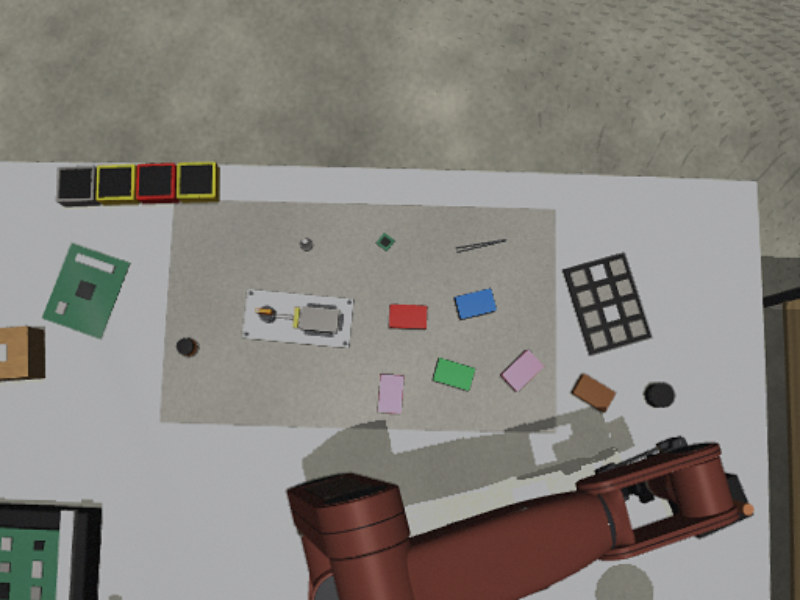

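Candidates in the top view (native px): blue lid (304,194) is the blue target and green lid (290,239) is the green target. Look-alikes are red (261,204), pink (250,252) and (334,237), and brown (380,251). The nest is at (205,205) with its orange screw at (170,200).

```bash
cat >> h.py <<'E'
H={"green":((45,80,40),(75,255,255)),"blue":((100,120,40),(120,255,255))}
def lid(n,col,near,z=0.028,img=None,c=None):
    """world centre, long-axis yaw, sizes of coloured lid nearest to near"""
    a=ctrl.get_image(n) if img is None else img; c=c or cam(n)
    m=cv2.inRange(cv2.cvtColor(a,cv2.COLOR_BGR2HSV),*H[col]); best=None
    for k in cv2.findContours(m,cv2.RETR_EXTERNAL,cv2.CHAIN_APPROX_NONE)[0]:
        if cv2.contourArea(k)<60: continue
        P=np.array([ray(n,q[0],z,c)[:2] for q in k],np.float32)
        (x,y),(wd,hh),an=cv2.minAreaRect(P*1000)
        if wd<hh: an+=90
        d=np.hypot(x/1000-near[0],y/1000-near[1])
        if best is None or d<best[0]: best=(d,np.array([x,y])/1000,(an+90)%180-90,sorted((wd,hh)))
    return best
def go(p,yaw):
    """move_arm numbers for TCP at p pointing down, tool yaw"""
    s=ctrl.read_state(); Rc=R.from_euler("xyz",s["tool_rot"],degrees=True)
    Rt=R.from_euler("xyz",[180,0,yaw],degrees=True)
    rv=(Rc.inv()*Rt).as_rotvec(degrees=True); dp=Rc.inv().apply(np.array(p)-s["tcp_pos"])
    print("GO dp",dp.round(4),"rot",rv.round(2),"rows %.1f %.1f"%(np.linalg.norm(dp)/.0417,np.linalg.norm(rv)/7.16),"t",round(s["t"],2))
E
python3 - <<'E'
from h import *
a=cv2.imread("pics/scene.png")
t=cv2.resize(cv2.imread("pics/top.png"),(512,384),interpolation=cv2.INTER_AREA)
print(lid("top","green",(.438,-.227),img=t)); print(lid("top","blue",(.605,-.273),img=t))
T=cam("wrist")[2]; s=ctrl.read_state()
Rc=R.from_euler("xyz",s["tool_rot"],degrees=True)
print("cam in tool",Rc.inv().apply(T[:3,3]-s["tcp_pos"]), Rc.inv().apply(T[:3,:3].T).round(2))
cv2.imwrite("pics/crop.png",cv2.resize(t[170:270,150:400],(750,300),interpolation=cv2.INTER_CUBIC))
go([.42,-.227,.23],-15);
E
```

```text
(np.float64(0.0009839068248625443), array([ 0.43724469, -0.22763054]), 74.75027465820312, [54.97328186035156, 88.93905639648438])
(np.float64(0.0041174390831797145), array([ 0.60687781, -0.27666431]), -75.3555154800415, [54.51004409790039, 88.90953063964844])
cam in tool [ 0.07675201 -0.00044727 -0.16287576] [[ 0.    1.    0.  ]
 [ 0.96 -0.    0.28]
 [ 0.28  0.   -0.96]]
GO dp [ 0.2981 -0.2521 -0.0074] rot [ 0.   -0.   37.96] rows 9.4 5.3 t 0.7
```

View pics/crop.png

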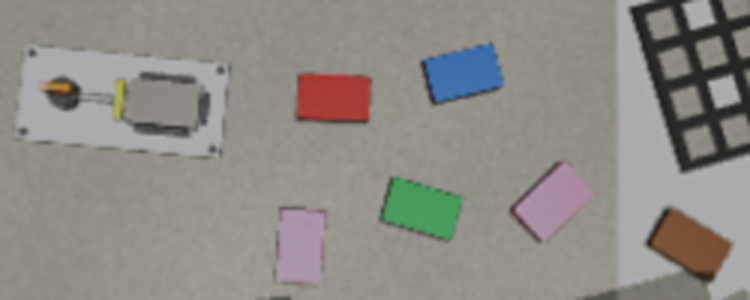

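The crop confirms the picks: blue lid at crop (462,73) and green lid at (421,208). Red, pink and brown cases are separate. I'm moving over the green one first.

Call:
{"name": "move_arm", "arguments": {
  "dp": [
    [0.313, -0.244, 0.07],
    [0.313, -0.244, 0.07],
    [0.313, -0.244, 0.07],
    [0.313, -0.244, 0.07],
    [0.313, -0.244, 0.07],
    [0.313, -0.244, 0.07],
    [0.313, -0.244, 0.07],
    [0.313, -0.244, 0.07]
  ],
  "rotation": [
    [0, 0, -52],
    [0, 0, -52],
    [0, 0, -52],
    [0, 0, -52],
    [0, 0, -52],
    [0, 0, -52],
    [0, 0, -52],
    [0, 0, -52]
  ],
  "fingers": 0.087
}}

```text
t: 1.37
tcp_pos: [0.4041, -0.2869, 0.1646]
tool_rot: [180.0, 0.0, 75.3]
contact_force: [0.8, -0.3, 0.2]
finger_gap: 0.0871
gripper_force: 0.0
```

Run:
```python
from h import *
go([.437,-.228,.15],74.75)
```

```text
GO dp [0.0653 0.0169 0.0146] rot [0.04 0.02 0.57] rows 1.7 0.1 t 1.37
```

Call:
{"name": "move_arm", "arguments": {
  "dp": [
    [0.034, 0.009, 0.007],
    [0.065, 0.017, 0.015],
    [0.065, 0.017, 0.015],
    [0.065, 0.017, 0.015],
    [0.065, 0.017, 0.015]
  ],
  "rotation": [
    [0, 0, 0.6],
    [0, 0, 0.6],
    [0, 0, 0.6],
    [0, 0, 0.6],
    [0, 0, 0.6]
  ]
}}

```text
t: 1.78
tcp_pos: [0.4368, -0.2307, 0.15]
tool_rot: [180.0, 0.0, 74.4]
contact_force: [-0.1, 0.9, -0.1]
finger_gap: 0.0867
gripper_force: 0.0
```

Run:
```python
from h import *
c=cam("wrist"); a=ctrl.get_image("wrist"); cv2.imwrite("pics/w1.png",a)
b=lid("wrist","green",(.437,-.228),img=a,c=c); print(b, ctrl.read_state()["tcp_pos"])
for d in ctrl.mark_of("wrist","case_green")[:2]: print(d["p"],w("wrist",d["xyz"],c))
go([*b[1],.006],b[2]); go([*b[1],.05],b[2])
```

```text
(np.float64(0.003350838306465555), array([ 0.43827219, -0.22490005]), 74.69145965576172, [55.44104766845703, 89.57430267333984]) [ 0.43671584 -0.23124887  0.15012593]
0.83 [ 0.45578906 -0.38915026  0.00157905]
0.74 [ 0.60981459 -0.27735935  0.00310221]
GO dp [ 0.0069 -0.0003  0.1442] rot [ 0.04  0.04 -0.4 ] rows 3.5 0.1 t 1.88
GO dp [ 0.0069 -0.0003  0.1002] rot [ 0.04  0.04 -0.4 ] rows 2.4 0.1 t 1.88
```

View pics/w1.png

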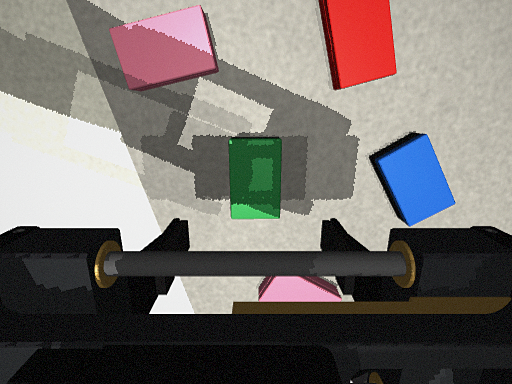

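Wrist view shows the green lid at (255,178), centred between the open fingers. Blue is at (412,178), red at (358,40), and pink at (165,48) and (300,290). Descending to grip.

Call:
{"name": "move_arm", "arguments": {
  "dp": [
    [0.007, 0, 0.04],
    [0.007, 0, 0.08],
    [0.007, 0, 0.115],
    [0.007, 0, 0.135],
    [0.007, 0, 0.143],
    [0.007, 0, 0.143]
  ],
  "rotation": [
    [0, 0, -0.4],
    [0, 0, -0.4],
    [0, 0, -0.4],
    [0, 0, -0.4],
    [0, 0, -0.4],
    [0, 0, -0.4]
  ]
}}

```text
t: 2.38
tcp_pos: [0.4368, -0.2236, 0.0049]
tool_rot: [-179.8, -0.1, 74.7]
contact_force: [0.1, -0.2, 0.6]
finger_gap: 0.0872
gripper_force: 0.0
```

Call:
{"name": "move_arm", "arguments": {
  "dp": [
    [0, 0, 0],
    [0, 0, 0],
    [0, 0, 0],
    [0, 0, 0],
    [0, 0, 0],
    [0, 0, 0],
    [0, 0, 0]
  ],
  "rotation": [
    [0, 0, 0],
    [0, 0, 0],
    [0, 0, 0],
    [0, 0, 0],
    [0, 0, 0],
    [0, 0, 0],
    [0, 0, 0]
  ],
  "fingers": 0.045,
  "grip_force": 20
}}

```text
t: 2.97
tcp_pos: [0.4392, -0.2238, 0.0074]
tool_rot: [179.9, 0.0, 74.8]
contact_force: [-0.9, -0.4, 5.0]
finger_gap: 0.056
gripper_force: 20.0
```

Call:
{"name": "move_arm", "arguments": {
  "dp": [
    [0, 0, -0.01],
    [0, 0, -0.04],
    [0, 0, -0.08],
    [0, 0, -0.12],
    [0, 0, -0.16],
    [0, 0, -0.2],
    [0, 0, -0.2]
  ],
  "rotation": [
    [0, 0, 0],
    [0, 0, 0],
    [0, 0, 0],
    [0, 0, 0],
    [0, 0, 0],
    [0, 0, 0],
    [0, 0, 0]
  ]
}}

```text
t: 3.55
tcp_pos: [0.4425, -0.2261, 0.2166]
tool_rot: [179.2, 0.3, 74.8]
contact_force: [1.2, -0.4, 0.0]
finger_gap: 0.0561
gripper_force: 20.0
```

Run:
```python
from h import *
go([.49,.0975,.20],86)
```

```text
GO dp [ 0.3248 -0.0394  0.0143] rot [  0.76   0.37 -11.22] rows 7.9 1.6 t 3.55
```

Run:
```python
from h import *
go([.55,-.02,.24],86)
```

```text
GO dp [ 0.227   0.0499 -0.0239] rot [  0.76   0.37 -11.22] rows 5.6 1.6 t 3.55
```

Call:
{"name": "move_arm", "arguments": {
  "dp": [
    [0.03, 0.007, -0.003],
    [0.069, 0.015, -0.007],
    [0.108, 0.024, -0.011],
    [0.148, 0.032, -0.015],
    [0.187, 0.041, -0.02],
    [0.215, 0.047, -0.023],
    [0.227, 0.05, -0.024],
    [0.227, 0.05, -0.024]
  ],
  "rotation": [
    [0, 0, -2],
    [0, 0, -4],
    [0, 0, -6],
    [0, 0, -8],
    [0, 0, -10],
    [0, 0, -11.2],
    [0, 0, -11.2],
    [0, 0, -11.2]
  ]
}}

```text
t: 4.22
tcp_pos: [0.5472, -0.0152, 0.2309]
tool_rot: [180.0, -0.0, 86.2]
contact_force: [-0.9, -0.2, -0.9]
finger_gap: 0.0562
gripper_force: 20.0
```

Run:
```python
from h import *
c=cam("wrist"); a=ctrl.get_image("wrist"); cv2.imwrite("pics/w2.png",cv2.resize(a,None,fx=1.5,fy=1.5,interpolation=cv2.INTER_CUBIC)); np.save("w2.npy",a); np.save("w2T.npy",c[2])
print(ctrl.read_state()["tcp_pos"],ctrl.read_state()["tool_rot"])
for t in ("case_base","nest","screw_grip","screw","case_green"):
  for d in ctrl.mark_of("wrist",t)[:2]: p=w("wrist",d["xyz"],c);print(t,d["p"],p.round(4),proj("wrist",p,c).round())
```

```text
[ 0.54644715 -0.01678778  0.23046937] [-1.79958981e+02  2.30302180e-02  8.60888261e+01]
case_base 0.63 [0.5615 0.0956 0.0103] [260.  85.]
case_green 0.86 [ 0.543  -0.0147  0.2242] [249. 229.]
case_green 0.81 [ 0.3909 -0.0727  0.0026] [156. 210.]
```

View pics/w2.png

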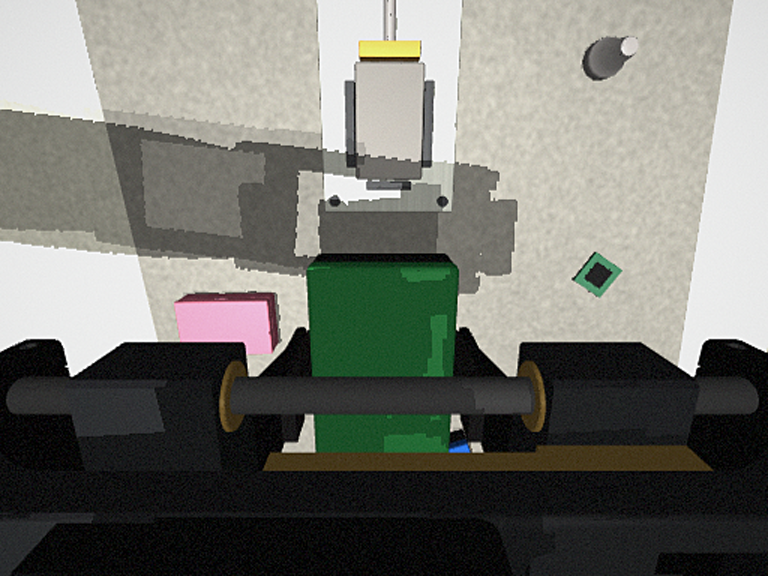

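The wrist view (×1.5) shows the nest plate with the grey lid at (390,120), brass jaw (390,48), held green case (383,350), nozzle (605,58), chip (597,273) and a pink look-alike (225,322). I'll fit the rectangles for sub-mm poses.

```bash
cat >> h.py <<'E'
from scipy.optimize import differential_evolution
def fit(a,c,z,size,x0,edges="wens",rng=(.012,.012,4),off=(0,0)):
    """fit rectangle (size along local x,y; centre offset off) at height z by image gradient; x0=(x,y,yaw deg)"""
    g=cv2.GaussianBlur(a,(0,0),1.).astype(float)
    m=np.sqrt(sum(cv2.Sobel(g[:,:,i],-1,1,0)**2+cv2.Sobel(g[:,:,i],-1,0,1)**2 for i in range(3)))
    m=np.minimum(m,np.percentile(m,97)).astype(np.float32)
    hx,hy=size[0]/2,size[1]/2; t=np.linspace(-.92,.92,60); o=np.ones(60); L=[]
    if "e" in edges: L.append(np.c_[hx*o,hy*t])
    if "w" in edges: L.append(np.c_[-hx*o,hy*t])
    if "n" in edges: L.append(np.c_[hx*t,hy*o])
    if "s" in edges: L.append(np.c_[hx*t,-hy*o])
    L=np.vstack(L)+off; K,k1,T=c; Ti=np.linalg.inv(T)
    def f(v):
        q=np.radians(v[2]); P=np.c_[v[0]+L[:,0]*np.cos(q)-L[:,1]*np.sin(q),v[1]+L[:,0]*np.sin(q)+L[:,1]*np.cos(q),z*np.ones(len(L))]
        p=P@Ti[:3,:3].T+Ti[:3,3]; s=np.c_[p[:,0],-p[:,1]]/-p[:,2:]; s=s*(1+k1*(s**2).sum(1))[:,None]
        u=(s@K[:2,:2].T+K[:2,2]).astype(np.float32)
        return -cv2.remap(m,u[None,:,0],u[None,:,1],cv2.INTER_LINEAR).mean()
    r=differential_evolution(f,[(x0[i]-rng[i],x0[i]+rng[i]) for i in range(3)],seed=1,tol=1e-6,popsize=20)
    return r.x,-r.fun
E
python3 - <<'E'
from h import *
a=np.load("w2.npy"); c=cam("wrist"); c=(c[0],c[1],np.load("w2T.npy")); x0=(.56,.097,-4)
print("lid",fit(a,c,.038,(.056,.090),x0,rng=(.012,.012,6)))
print("plate",fit(a,c,.010,(.12,.26),x0,"ews",off=(0,.055),rng=(.012,.012,6)))
tcp=np.array([.5465,-.0168,.2305]); 
for zz in (.246,.251,.256):
  print("held",fit(a,c,zz,(.056,.09),(tcp[0],tcp[1],-4),"ewn"))
s=cv2.cvtColor(a,cv2.COLOR_BGR2HSV)
E
```

```text
lid (array([ 0.55964473,  0.09752517, -4.36101642]), np.float64(290.7774658203125))
plate (array([ 0.55984026,  0.09838367, -3.79445274]), np.float64(181.70652770996094))
held (array([ 0.5470221 , -0.01361048, -3.88469413]), np.float64(237.12400817871094))
held (array([ 0.5470423 , -0.01256131, -3.66690723]), np.float64(264.61163330078125))
held (array([ 0.54848246, -0.01162138, -3.64583737]), np.float64(212.48716735839844))
```

Run:
```python
from h import *
s=ctrl.read_state(); c=cam("wrist"); a=ctrl.get_image("wrist"); np.save("w3.npy",a); np.save("w3T.npy",c[2])
print(s["tcp_pos"],s["tool_rot"],s["t"])
z=s["tcp_pos"][2]+.021
h=fit(a,c,z,(.056,.09),(*s["tcp_pos"][:2],-4),"ewn"); l=fit(a,c,.038,(.056,.090),(.56,.097,-4),rng=(.012,.012,6))
m=cv2.inRange(cv2.cvtColor(a,cv2.COLOR_BGR2HSV),*H["green"]); ys,xs=np.nonzero(m[:, :310]); print("green rows",ys.min(),ys.max(), [ (np.nonzero(m[r,150:330])[0].min()+150,np.nonzero(m[r,150:330])[0].max()+150) for r in (185,210,235)])
print(h,l); q=np.radians(-3.9);n=np.array([-np.sin(q),np.cos(q)])
for e in (.045,): print("far edge px",proj("wrist",[*(s["tcp_pos"][:2]+n*.045),z],c))
go([.5597,.0975,.11],85.9)
```

```text
[ 0.54595911 -0.01898662  0.23041375] [-1.79965060e+02  1.64382024e-02  8.58470810e+01] 4.5167
green rows 174 301 [(np.int64(205), np.int64(305)), (np.int64(206), np.int64(303)), (np.int64(207), np.int64(302))]
(array([ 0.54588621, -0.01607451, -3.8200412 ]), np.float64(263.66748046875)) (array([ 0.55966939,  0.09603129, -4.02099419]), np.float64(303.13323974609375))
far edge px [254.85706972 174.0435128 ]
GO dp [0.1171 0.0052 0.1205] rot [-0.02  0.01 -0.05] rows 4.0 0.0 t 4.57
```

Call:
{"name": "move_arm", "arguments": {
  "dp": [
    [0.035, 0.002, 0.0],
    [0.075, 0.003, 0.01],
    [0.105, 0.005, 0.03],
    [0.117, 0.0053, 0.06],
    [0.117, 0.0053, 0.1],
    [0.117, 0.0053, 0.135],
    [0.117, 0.0053, 0.155],
    [0.117, 0.0053, 0.155]
  ],
  "rotation": [
    [0, 0, 0],
    [0, 0, 0],
    [0, 0, 0],
    [0, 0, 0],
    [0, 0, 0],
    [0, 0, 0],
    [0, 0, 0],
    [0, 0, 0]
  ]
}}

```text
t: 5.23
tcp_pos: [0.5553, 0.0978, 0.0698]
tool_rot: [-179.4, 0.1, 85.9]
contact_force: [-1.2, 1.0, -1.2]
finger_gap: 0.0559
gripper_force: 20.0
```

Call:
{"name": "move_arm", "arguments": {
  "dp": [
    [0, 0, 0],
    [0, 0, 0]
  ],
  "rotation": [
    [0, 0, 0],
    [0, 0, 0]
  ]
}}

```text
t: 5.4
tcp_pos: [0.5615, 0.0981, 0.0775]
tool_rot: [179.8, -0.0, 85.9]
contact_force: [0.5, 0.6, -0.2]
finger_gap: 0.0561
gripper_force: 20.0
```

Run:
```python
from h import *
for i in range(2):
  s=ctrl.read_state(); c=cam("wrist"); a=ctrl.get_image("wrist")
cv2.imwrite("pics/w4.png",cv2.resize(a,None,fx=1.5,fy=1.5,interpolation=cv2.INTER_CUBIC))
np.save("w4.npy",a);np.save("w4T.npy",c[2])
z=s["tcp_pos"][2]+.0213; print(s["tcp_pos"],s["tool_rot"])
print("held",fit(a,c,z,(.056,.09),(*s["tcp_pos"][:2],-4),"ew"))
print("plate",fit(a,c,.010,(.12,.26),(.56,.0975,-4),"ew",off=(0,.055),rng=(.012,.012,6)))
for t in ("screw_grip","screw","nest"):
  for d in ctrl.mark_of("wrist",t)[:2]: p=w("wrist",d["xyz"],c);print(t,d["p"],p.round(4),proj("wrist",p,c).round())
go([.5597,.0972,.0445],86)
```

```text
[0.56209863 0.09828703 0.07823108] [ 1.79762118e+02 -2.56907327e-02  8.59175100e+01]
held (array([ 0.56196581,  0.10194036, -4.06038835]), np.float64(197.0401153564453))
plate (array([ 0.55956519,  0.08551766, -3.72750503]), np.float64(149.01303100585938))
screw_grip 0.78 [0.5658 0.2192 0.09  ] [246.  20.]
screw 0.74 [0.5684 0.2209 0.0534] [251.  35.]
GO dp [-0.0015 -0.0017  0.033 ] rot [ 0.18 -0.02 -0.05] rows 0.8 0.0 t 5.65
```

View pics/w4.png

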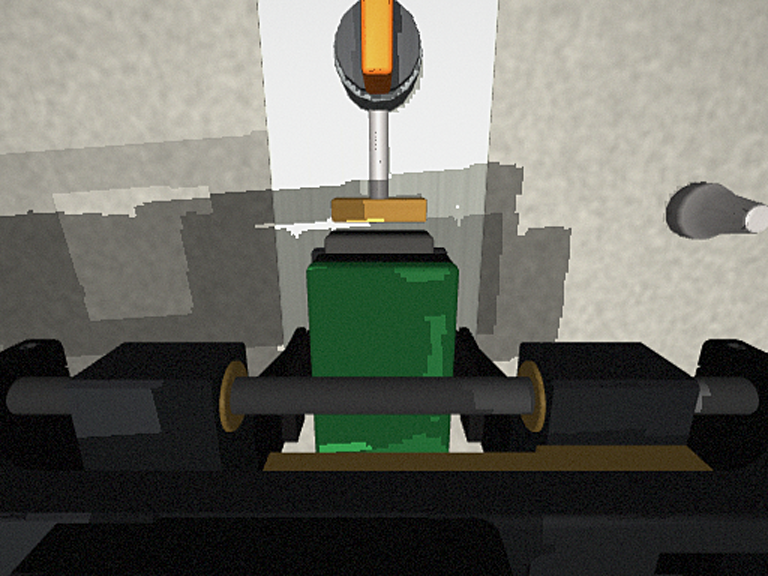

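Green case hangs over the grey lid, whose far edge shows at view row ~232. The jaw is at (380,209), and the screw bar (378,45) points nearly along nest y. I'll check the edges numerically once settled.

Run:
```python
from h import *
s=ctrl.read_state(); c=cam("wrist"); a=ctrl.get_image("wrist")
g=cv2.GaussianBlur(a,(0,0),.8).astype(int)
print("rows 145-180 @c253",[tuple(g[r,253]) for r in range(148,180,1)])
print("row 162 cols 205-225",[(x,g[162,x].sum()) for x in range(208,224)],[(x,g[162,x].sum()) for x in range(280,298)])
q=np.radians(-4);n=np.array([-np.sin(q),np.cos(q)]);e=np.array([np.cos(q),np.sin(q)])
b=np.array([.5597,.0972]); print("base far edge",proj("wrist",[*(b+n*.045),.038],c),"corners",[proj("wrist",[*(b+n*.045+k*e*.028),.038],c) for k in(-1,1)])
z=s["tcp_pos"][2]+.0213
print(s["tcp_pos"],"held far edge",proj("wrist",[*(s["tcp_pos"][:2]+n*.045),z],c))
go([.5597,.0972,.0445],86)
```

```text
rows 145-180 @c253 [(np.int64(87), np.int64(122), np.int64(143)), (np.int64(119), np.int64(128), np.int64(131)), (np.int64(129), np.int64(134), np.int64(133)), (np.int64(129), np.int64(136), np.int64(135)), (np.int64(128), np.int64(136), np.int64(135)), (np.int64(100), np.int64(107), np.int64(105)), (np.int64(35), np.int64(38), np.int64(37)), (np.int64(11), np.int64(12), np.int64(13)), (np.int64(23), np.int64(23), np.int64(24)), (np.int64(42), np.int64(43), np.int64(44)), (np.int64(54), np.int64(57), np.int64(57)), (np.int64(64), np.int64(68), np.int64(67)), (np.int64(70), np.int64(74), np.int64(75)), (np.int64(72), np.int64(75), np.int64(77)), (np.int64(73), np.int64(75), np.int64(77)), (np.int64(72), np.int64(75), np.int64(77)), (np.int64(72), np.int64(75), np.int64(77)), (np.int64(73), np.int64(77), np.int64(78)), (np.int64(73), np.int64(78), np.int64(78)), (np.int64(74), np.int64(78), np.int64(79)), (np.int64(58), np.int64(60), np.int64(62)), (np.int64(23), np.int64(23), np.int64(24)), (np.int64(13), np.int64(13), np.int64(11)), (np.int64(14), np.int64(14), np.int64(12)), (np.int
[... 692 characters left out ...]
1)), (223, np.int64(230))] [(280, np.int64(225)), (281, np.int64(227)), (282, np.int64(228)), (283, np.int64(226)), (284, np.int64(226)), (285, np.int64(225)), (286, np.int64(228)), (287, np.int64(227)), (288, np.int64(216)), (289, np.int64(209)), (290, np.int64(265)), (291, np.int64(354)), (292, np.int64(385)), (293, np.int64(395)), (294, np.int64(399)), (295, np.int64(394)), (296, np.int64(386)), (297, np.int64(385))]
base far edge [252.79366944 158.21007226] corners [array([215.72594978, 158.21399073]), array([289.83594728, 158.20645622])]
[0.5613904  0.09860695 0.0775441 ] held far edge [255.31550994 174.10540998]
GO dp [-0.0015 -0.0013  0.0326] rot [ 0.14 -0.02 -0.05] rows 0.8 0.0 t 5.7
```

Call:
{"name": "move_arm", "arguments": {
  "dp": [
    [-0.001, -0.0012, 0.006],
    [-0.001, -0.0012, 0.013],
    [-0.001, -0.0012, 0.02],
    [-0.001, -0.0012, 0.025],
    [-0.001, -0.0012, 0.028],
    [-0.001, -0.0012, 0.03],
    [-0.001, -0.0012, 0.031],
    [-0.001, -0.0012, 0.031]
  ],
  "rotation": [
    [0, 0, 0],
    [0, 0, 0],
    [0, 0, 0],
    [0, 0, 0],
    [0, 0, 0],
    [0, 0, 0],
    [0, 0, 0],
    [0, 0, 0]
  ]
}}

```text
t: 6.37
tcp_pos: [0.558, 0.0978, 0.0454]
tool_rot: [-179.9, 0.0, 86.0]
contact_force: [-7.6, -0.1, 9.6]
finger_gap: 0.0558
gripper_force: 20.0
```

Call:
{"name": "move_arm", "arguments": {
  "dp": [
    [0, 0, 0],
    [0, 0, 0],
    [0, 0, 0.0005],
    [0, 0, 0.001]
  ],
  "rotation": [
    [0, 0, 0],
    [0, 0, 0],
    [0, 0, 0],
    [0, 0, 0]
  ]
}}

```text
t: 6.7
tcp_pos: [0.5581, 0.0978, 0.0454]
tool_rot: [-179.9, 0.0, 86.0]
contact_force: [-11.0, -1.3, 21.8]
finger_gap: 0.0558
gripper_force: 20.0
```

Call:
{"name": "move_arm", "arguments": {
  "dp": [
    [0, 0, -0.003],
    [0, 0, -0.005],
    [0, 0, -0.005],
    [0, 0, -0.005],
    [0, 0, -0.005],
    [0, 0, -0.005]
  ],
  "rotation": [
    [0, 0, 0],
    [0, 0, 0],
    [0, 0, 0],
    [0, 0, 0],
    [0, 0, 0],
    [0, 0, 0]
  ]
}}

```text
t: 7.2
tcp_pos: [0.5586, 0.0978, 0.0482]
tool_rot: [-180.0, 0.0, 86.0]
contact_force: [0.1, -0.1, -1.4]
finger_gap: 0.0558
gripper_force: 20.0
```

Run:
```python
from h import *
for i in range(2):
  s=ctrl.read_state(); c=cam("wrist"); a=ctrl.get_image("wrist"); print(s["tcp_pos"],s["contact_force"].round(1),s["tool_rot"].round(2))
g=cv2.GaussianBlur(a,(0,0),.8).astype(int).sum(2)
q=np.radians(-4);n=np.array([-np.sin(q),np.cos(q)]);e=np.array([np.cos(q),np.sin(q)])
b=np.array([.560,.0975]); cs=[proj("wrist",[*(b+n*.045+k*e*.028),.038],c) for k in(-1,1)];print(cs)
z=s["tcp_pos"][2]+.0213;P=s["tcp_pos"][:2]; print("held",[proj("wrist",[*(P+n*.045+k*e*.028),z],c) for k in(-1,1)])
r=int(cs[0][1])+2
l=int(cs[0][0]); print(r,[(x,g[r,x]) for x in range(l-6,l+8)]); l=int(cs[1][0]);print([(x,g[r,x]) for x in range(l-7,l+7)])
cv2.imwrite("pics/w5.png",cv2.resize(a[130:230,170:340],None,fx=4,fy=4,interpolation=cv2.INTER_CUBIC))
go([.560,.0975,.0454],86)
```

```text
[0.55857598 0.09776343 0.04822897] [ 0.1 -0.1 -1.4] [-179.97    0.     85.96]
[0.55860101 0.09777131 0.04827541] [ 0.1  0.4 -1.4] [-179.97    0.     85.97]
[array([214.23249521, 163.55453078]), array([300.38122433, 163.61884972])]
held [array([203.08445353, 174.0815598 ]), array([307.28056687, 174.1632871 ])]
165 [(208, np.int64(382)), (209, np.int64(392)), (210, np.int64(395)), (211, np.int64(395)), (212, np.int64(396)), (213, np.int64(395)), (214, np.int64(389)), (215, np.int64(340)), (216, np.int64(246)), (217, np.int64(203)), (218, np.int64(203)), (219, np.int64(203)), (220, np.int64(202)), (221, np.int64(201))]
[(293, np.int64(198)), (294, np.int64(197)), (295, np.int64(196)), (296, np.int64(196)), (297, np.int64(189)), (298, np.int64(184)), (299, np.int64(218)), (300, np.int64(309)), (301, np.int64(367)), (302, np.int64(384)), (303, np.int64(391)), (304, np.int64(393)), (305, np.int64(386)), (306, np.int64(380))]
GO dp [-0.0002  0.0014  0.0029] rot [-0.02  0.   -0.04] rows 0.1 0.0 t 7.3
```

View pics/w5.png

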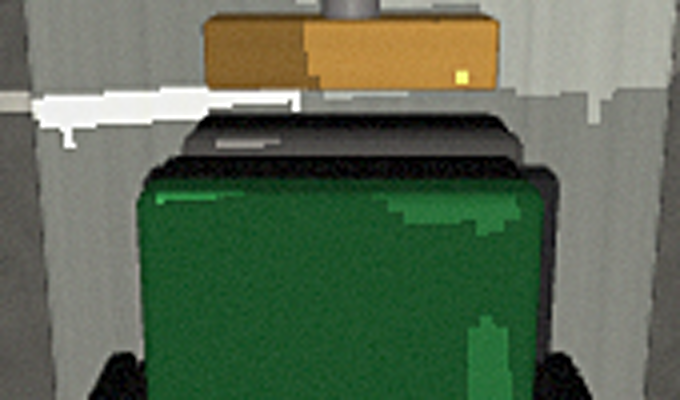

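Crop shows the green lid centred at crop x≈341 and the grey lid at ≈352, so the held case is ~1.7 mm short in x. I'll correct that and then descend gently.

Call:
{"name": "move_arm", "arguments": {
  "dp": [
    [0, 0.0018, 0],
    [0, 0.0018, 0],
    [0, 0.0018, 0],
    [0, 0.0018, 0],
    [0, 0.0018, 0.001],
    [0, 0.0018, 0.0018],
    [0, 0.0018, 0.0024],
    [0, 0.0018, 0.0028]
  ],
  "rotation": [
    [0, 0, 0],
    [0, 0, 0],
    [0, 0, 0],
    [0, 0, 0],
    [0, 0, 0],
    [0, 0, 0],
    [0, 0, 0],
    [0, 0, 0]
  ]
}}

```text
t: 7.97
tcp_pos: [0.5605, 0.0977, 0.0457]
tool_rot: [-180.0, 0.0, 86.0]
contact_force: [-0.3, -0.3, -0.9]
finger_gap: 0.0555
gripper_force: 20.0
```

Call:
{"name": "move_arm", "arguments": {
  "dp": [
    [0, 0, 0],
    [0, 0, 0.0002],
    [0, 0, 0.0002]
  ],
  "rotation": [
    [0, 0, 0],
    [0, 0, 0],
    [0, 0, 0]
  ]
}}

```text
t: 8.22
tcp_pos: [0.5606, 0.0977, 0.0456]
tool_rot: [-180.0, 0.0, 86.0]
contact_force: [0.7, -0.3, -0.5]
finger_gap: 0.0557
gripper_force: 20.0
```

Weight is starting to transfer, so I'll go down a hair more and then release.

Call:
{"name": "move_arm", "arguments": {
  "dp": [
    [0, 0, 0.0003],
    [0, 0, 0.0006],
    [0, 0, 0.0006]
  ],
  "rotation": [
    [0, 0, 0],
    [0, 0, 0],
    [0, 0, 0]
  ]
}}

```text
t: 8.47
tcp_pos: [0.5607, 0.0977, 0.0454]
tool_rot: [180.0, -0.0, 86.0]
contact_force: [-1.3, -0.5, 2.1]
finger_gap: 0.0556
gripper_force: 20.0
```

Call:
{"name": "move_arm", "arguments": {
  "dp": [
    [0, 0, 0],
    [0, 0, 0],
    [0, 0, 0],
    [0, 0, 0],
    [0, 0, 0]
  ],
  "rotation": [
    [0, 0, 0],
    [0, 0, 0],
    [0, 0, 0],
    [0, 0, 0],
    [0, 0, 0]
  ],
  "fingers": 0.087
}}

```text
t: 8.88
tcp_pos: [0.5606, 0.0977, 0.045]
tool_rot: [180.0, -0.0, 86.0]
contact_force: [-0.5, -0.4, 0.5]
finger_gap: 0.081
gripper_force: 0.0
```

Call:
{"name": "move_arm", "arguments": {
  "dp": [
    [0, 0, -0.02],
    [0, 0, -0.06],
    [0, 0, -0.1],
    [0, 0, -0.13],
    [0, 0, -0.14],
    [0, 0, -0.14],
    [0, 0, -0.14],
    [0, 0, -0.14]
  ],
  "rotation": [
    [0, 0, 0],
    [0, 0, 0],
    [0, 0, 0],
    [0, 0, 0],
    [0, 0, 0],
    [0, 0, 0],
    [0, 0, 0],
    [0, 0, 0]
  ]
}}

```text
t: 9.55
tcp_pos: [0.5592, 0.0976, 0.1827]
tool_rot: [-179.8, 0.0, 86.0]
contact_force: [-0.9, 0.2, -0.3]
finger_gap: 0.087
gripper_force: 0.0
```

Run:
```python
from h import *
for i in range(2): s=ctrl.read_state(); c=cam("wrist"); a=ctrl.get_image("wrist")
np.save("w6.npy",a);np.save("w6T.npy",c[2]); print(s["tcp_pos"],s["t"])
print(lid("wrist","green",(.56,.0975),z=.066,img=a,c=c))
print(fit(a,c,.066,(.056,.09),(.56,.0975,-4),"ewn"))
print("plate",fit(a,c,.010,(.12,.26),(.56,.0975,-4),"ews",off=(0,.055),rng=(.012,.012,6)))
for t in ("screw_grip","screw"):
  for d in ctrl.mark_of("wrist",t)[:2]: p=w("wrist",d["xyz"],c);print(t,d["p"],p.round(4),proj("wrist",p,c).round())
# orange bar top & white dot
h=cv2.cvtColor(a,cv2.COLOR_BGR2HSV); m=cv2.inRange(h,(5,150,120),(20,255,255)); 
cv2.imwrite("pics/w6.png",cv2.resize(a[0:260,130:390],None,fx=2.3,fy=2.3,interpolation=cv2.INTER_CUBIC))
go([.606,-.276,.2],-75.4+180)
```

```text
[0.55897263 0.09757232 0.18228378] 9.6
(np.float64(0.0007715723162639275), array([0.56021631, 0.09675937]), 86.09734344482422, [55.8140754699707, 88.03301239013672])
(array([ 0.56355231,  0.10236475, -6.92889315]), np.float64(255.99444580078125))
plate (array([ 0.56057207,  0.10325101, -3.80656299]), np.float64(242.96824645996094))
screw_grip 0.87 [0.5694 0.221  0.0883] [258.  56.]
screw 0.64 [0.7489 0.1414 0.0034] [407. 129.]
screw 0.56 [0.5666 0.2176 0.0532] [255.  67.]
GO dp [-0.3694  0.0726 -0.0171] rot [-2.000e-01 -1.000e-02 -1.864e+01] rows 9.0 2.6 t 9.75
```

View pics/w6.png

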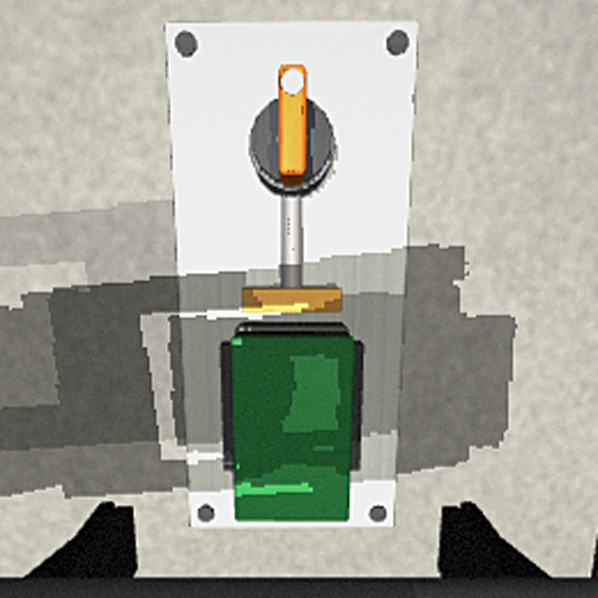

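Green sits square on the base: centre (0.560, 0.097), yaw −3.9°. The screw's dot points towards nest +y, at crop (291,80). Off to the blue case.

Call:
{"name": "move_arm", "arguments": {
  "dp": [
    [-0.03, 0.006, 0],
    [-0.07, 0.014, 0.003],
    [-0.11, 0.022, 0.006],
    [-0.15, 0.03, 0.01],
    [-0.19, 0.037, 0.015],
    [-0.23, 0.045, 0.02],
    [-0.27, 0.053, 0.025],
    [-0.308, 0.061, 0.03]
  ],
  "rotation": [
    [0, 0, -2.5],
    [0, 0, -5],
    [0, 0, -7.5],
    [0, 0, -10],
    [0, 0, -12.5],
    [0, 0, -15],
    [0, 0, -17],
    [0, 0, -18.6]
  ]
}}

```text
t: 10.42
tcp_pos: [0.5992, -0.216, 0.1537]
tool_rot: [-179.9, -0.0, 104.6]
contact_force: [-0.3, 0.6, -0.5]
finger_gap: 0.087
gripper_force: 0.0
```

Run:
```python
from h import *
go([.606,-.276,.15],-75.4+180)
```

```text
GO dp [-0.0598 -0.0086  0.0037] rot [-0.06 -0.05  0.05] rows 1.5 0.0 t 10.42
```

Call:
{"name": "move_arm", "arguments": {
  "dp": [
    [-0.025, -0.004, 0.002],
    [-0.045, -0.007, 0.003],
    [-0.056, -0.008, 0.004],
    [-0.06, -0.0086, 0.004],
    [-0.06, -0.0086, 0.004],
    [-0.06, -0.0086, 0.004],
    [-0.06, -0.0086, 0.004]
  ],
  "rotation": [
    [0, 0, 0],
    [0, 0, 0],
    [0, 0, 0],
    [0, 0, 0],
    [0, 0, 0],
    [0, 0, 0],
    [0, 0, 0]
  ]
}}

```text
t: 11.0
tcp_pos: [0.6067, -0.2725, 0.1511]
tool_rot: [-180.0, -0.0, 104.6]
contact_force: [-0.4, -0.2, 0.3]
finger_gap: 0.0869
gripper_force: 0.0
```

Run:
```python
from h import *
for i in range(2): s=ctrl.read_state(); c=cam("wrist"); a=ctrl.get_image("wrist"); print(s["tcp_pos"])
b=lid("wrist","blue",(.606,-.276),img=a,c=c); print(b)
go([*b[1],.0065],b[2]+180)
```

```text
[ 0.60667353 -0.2725381   0.15105726]
[ 0.6067593  -0.27256328  0.15119701]
(np.float64(0.0027403744765755883), array([ 0.60800342, -0.27413025]), -74.84677791595459, [55.548892974853516, 89.26227569580078])
GO dp [-0.0017  0.0008  0.1448] rot [ 0.01 -0.   -0.49] rows 3.5 0.1 t 11.1
```

Call:
{"name": "move_arm", "arguments": {
  "dp": [
    [-0.0017, 0.0008, 0.035],
    [-0.0017, 0.0008, 0.075],
    [-0.0017, 0.0008, 0.11],
    [-0.0017, 0.0008, 0.132],
    [-0.0017, 0.0008, 0.142],
    [-0.0017, 0.0008, 0.1445],
    [-0.0017, 0.0008, 0.1445],
    [-0.0017, 0.0008, 0.1445]
  ],
  "rotation": [
    [0, 0, -0.5],
    [0, 0, -0.5],
    [0, 0, -0.5],
    [0, 0, -0.5],
    [0, 0, -0.5],
    [0, 0, -0.5],
    [0, 0, -0.5],
    [0, 0, -0.5]
  ]
}}

```text
t: 11.77
tcp_pos: [0.6094, -0.2762, 0.0089]
tool_rot: [179.9, 0.1, 105.1]
contact_force: [0.0, 0.7, 1.1]
finger_gap: 0.0872
gripper_force: 0.0
```

Call:
{"name": "move_arm", "arguments": {
  "dp": [
    [0, 0, 0],
    [0, 0, 0],
    [0, 0, 0],
    [0, 0, 0],
    [0, 0, 0],
    [0, 0, 0],
    [0, 0, 0],
    [0, 0, 0]
  ],
  "rotation": [
    [0, 0, 0],
    [0, 0, 0],
    [0, 0, 0],
    [0, 0, 0],
    [0, 0, 0],
    [0, 0, 0],
    [0, 0, 0],
    [0, 0, 0]
  ],
  "fingers": 0.045,
  "grip_force": 20
}}

```text
t: 12.43
tcp_pos: [0.6079, -0.2757, 0.0068]
tool_rot: [180.0, 0.0, 105.1]
contact_force: [-0.5, 0.3, 2.7]
finger_gap: 0.0558
gripper_force: 20.0
```

Call:
{"name": "move_arm", "arguments": {
  "dp": [
    [0, 0, -0.005],
    [0, 0, -0.025],
    [0, 0, -0.06],
    [0, 0, -0.1],
    [0, 0, -0.14],
    [0, 0, -0.165],
    [0, 0, -0.175],
    [0, 0, -0.175]
  ],
  "rotation": [
    [0, 0, 0],
    [0, 0, 0],
    [0, 0, 0],
    [0, 0, 0],
    [0, 0, 0],
    [0, 0, 0],
    [0, 0, 0],
    [0, 0, 0]
  ]
}}

```text
t: 13.1
tcp_pos: [0.6092, -0.2765, 0.1851]
tool_rot: [179.8, 0.2, 105.1]
contact_force: [0.9, 0.3, -0.9]
finger_gap: 0.0556
gripper_force: 20.0
```

Run:
```python
from h import *
go([.5603,.0972,.19],86.1)
```

```text
GO dp [ 0.3735  0.0499 -0.0063] rot [ 0.26  0.2  18.97] rows 9.0 2.6 t 13.1
```

Call:
{"name": "move_arm", "arguments": {
  "dp": [
    [0.03, 0.004, 0],
    [0.07, 0.009, 0],
    [0.11, 0.015, -0.001],
    [0.15, 0.02, -0.002],
    [0.19, 0.025, -0.003],
    [0.23, 0.031, -0.004],
    [0.27, 0.036, -0.005],
    [0.308, 0.041, -0.006]
  ],
  "rotation": [
    [0, 0, 2],
    [0, 0, 5],
    [0, 0, 8],
    [0, 0, 11],
    [0, 0, 13.5],
    [0, 0, 16],
    [0, 0, 18],
    [0, 0, 19]
  ]
}}

```text
t: 13.77
tcp_pos: [0.5646, 0.0347, 0.1839]
tool_rot: [-179.7, -0.0, 86.0]
contact_force: [0.2, 0.5, -2.1]
finger_gap: 0.0558
gripper_force: 20.0
```

Run:
```python
from h import *
go([.5603,.0962,.14],86.1)
```

```text
GO dp [ 0.0611 -0.0084  0.0439] rot [-0.32 -0.01 -0.15] rows 1.8 0.0 t 13.77
```

Call:
{"name": "move_arm", "arguments": {
  "dp": [
    [0.025, -0.003, 0.005],
    [0.045, -0.006, 0.015],
    [0.057, -0.008, 0.028],
    [0.061, -0.0084, 0.038],
    [0.061, -0.0084, 0.043],
    [0.061, -0.0084, 0.044],
    [0.061, -0.0084, 0.044],
    [0.061, -0.0084, 0.044]
  ],
  "rotation": [
    [0, 0, 0],
    [0, 0, 0],
    [0, 0, 0],
    [0, 0, 0],
    [0, 0, 0],
    [0, 0, 0],
    [0, 0, 0],
    [0, 0, 0]
  ]
}}

```text
t: 14.43
tcp_pos: [0.5635, 0.0926, 0.1437]
tool_rot: [180.0, 0.0, 86.0]
contact_force: [0.3, -0.8, -1.2]
finger_gap: 0.0558
gripper_force: 20.0
```

Call:
{"name": "move_arm", "arguments": {
  "dp": [
    [0, 0, 0],
    [0, 0, 0],
    [0, 0, 0],
    [0, 0, 0]
  ],
  "rotation": [
    [0, 0, 0],
    [0, 0, 0],
    [0, 0, 0],
    [0, 0, 0]
  ]
}}

```text
t: 14.77
tcp_pos: [0.5634, 0.0937, 0.144]
tool_rot: [180.0, -0.0, 86.0]
contact_force: [-0.2, -0.4, -1.3]
finger_gap: 0.0558
gripper_force: 20.0
```

Run:
```python
from h import *
go([.5603,.0962,.085],86.1)
```

```text
GO dp [ 0.0023 -0.0033  0.059 ] rot [ 0.05 -0.   -0.06] rows 1.4 0.0 t 14.77
```

Call:
{"name": "move_arm", "arguments": {
  "dp": [
    [0.001, -0.001, 0.01],
    [0.0023, -0.0033, 0.025],
    [0.0023, -0.0033, 0.04],
    [0.0023, -0.0033, 0.052],
    [0.0023, -0.0033, 0.059],
    [0.0023, -0.0033, 0.063],
    [0.0023, -0.0033, 0.065],
    [0.0023, -0.0033, 0.0655]
  ],
  "rotation": [
    [0, 0, 0],
    [0, 0, 0],
    [0, 0, 0],
    [0, 0, 0],
    [0, 0, 0],
    [0, 0, 0],
    [0, 0, 0],
    [0, 0, 0]
  ]
}}

```text
t: 15.43
tcp_pos: [0.5601, 0.0965, 0.078]
tool_rot: [180.0, 0.0, 86.1]
contact_force: [-0.1, -0.1, -1.4]
finger_gap: 0.0556
gripper_force: 20.0
```

Call:
{"name": "move_arm", "arguments": {
  "dp": [
    [0, 0, 0],
    [0, 0, 0],
    [0, 0, 0],
    [0, 0, 0],
    [0, 0, 0]
  ],
  "rotation": [
    [0, 0, 0],
    [0, 0, 0],
    [0, 0, 0],
    [0, 0, 0],
    [0, 0, 0]
  ]
}}

```text
t: 15.85
tcp_pos: [0.5602, 0.0965, 0.0784]
tool_rot: [180.0, -0.0, 86.1]
contact_force: [-0.4, -0.0, -1.1]
finger_gap: 0.0561
gripper_force: 20.0
```

Run:
```python
from h import *
s=ctrl.read_state(); c=cam("wrist"); a=ctrl.get_image("wrist"); print(s["tcp_pos"],s["tool_rot"])
q=np.radians(-4);n=np.array([-np.sin(q),np.cos(q)]);e=np.array([np.cos(q),np.sin(q)])
b=np.array([.5602,.0968]); G=[proj("wrist",[*(b+n*.045+k*e*.028),.066],c) for k in(-1,1)]
P=s["tcp_pos"][:2]; Bl=[proj("wrist",[*(P+n*.0465+k*e*.028),s["tcp_pos"][2]+.0212],c) for k in(-1,1)]
print("pred green",G,"pred blue",Bl)
h=cv2.cvtColor(a,cv2.COLOR_BGR2HSV)
for col in ("green","blue"):
  m=cv2.inRange(h,*H[col]); m[:, :150]=0; m[:,360:]=0
  rr=np.nonzero(m.sum(1)>255*20)[0]; print(col,rr.min(),[(r,np.nonzero(m[r])[0].min(),np.nonzero(m[r])[0].max()) for r in rr[:12:3]])
go([.5603,.0962,.0728],86.1)
```

```text
[0.56019057 0.09648431 0.07843891] [ 1.79960377e+02 -3.70462969e-03  8.60653280e+01]
pred green [array([212.57017734, 162.14900866]), array([297.7679779 , 162.34212192])] pred blue [array([203.12533291, 171.22696533]), array([307.5460062 , 171.46123232])]
green 162 [(np.int64(162), np.int64(218), np.int64(292)), (np.int64(165), np.int64(214), np.int64(296))]
blue 171 [(np.int64(171), np.int64(208), np.int64(300)), (np.int64(174), np.int64(205), np.int64(304)), (np.int64(177), np.int64(204), np.int64(305)), (np.int64(180), np.int64(204), np.int64(305))]
GO dp [-0.0003  0.0002  0.0055] rot [ 0.03 -0.   -0.04] rows 0.1 0.0 t 15.9
```

All edges match the predictions to about 0.5 px. Setting blue down.

Call:
{"name": "move_arm", "arguments": {
  "dp": [
    [0, 0, 0.001],
    [0, 0, 0.002],
    [0, 0, 0.003],
    [0, 0, 0.0038],
    [0, 0, 0.0044],
    [0, 0, 0.0049],
    [0, 0, 0.0052],
    [0, 0, 0.0053]
  ],
  "rotation": [
    [0, 0, 0],
    [0, 0, 0],
    [0, 0, 0],
    [0, 0, 0],
    [0, 0, 0],
    [0, 0, 0],
    [0, 0, 0],
    [0, 0, 0]
  ]
}}

```text
t: 16.57
tcp_pos: [0.5599, 0.0965, 0.0728]
tool_rot: [-180.0, 0.0, 86.1]
contact_force: [-0.8, -0.2, 1.6]
finger_gap: 0.0557
gripper_force: 20.0
```

Call:
{"name": "move_arm", "arguments": {
  "dp": [
    [0, 0, 0.0002],
    [0, 0, 0.0003]
  ],
  "rotation": [
    [0, 0, 0],
    [0, 0, 0]
  ]
}}

```text
t: 16.73
tcp_pos: [0.5599, 0.0965, 0.0728]
tool_rot: [-180.0, 0.0, 86.1]
contact_force: [-1.3, -1.4, 3.1]
finger_gap: 0.0557
gripper_force: 20.0
```

Contact is made, so I'll release and rise straight up.

Call:
{"name": "move_arm", "arguments": {
  "dp": [
    [0, 0, 0],
    [0, 0, 0],
    [0, 0, 0],
    [0, 0, 0],
    [0, 0, 0],
    [0, 0, 0]
  ],
  "rotation": [
    [0, 0, 0],
    [0, 0, 0],
    [0, 0, 0],
    [0, 0, 0],
    [0, 0, 0],
    [0, 0, 0]
  ],
  "fingers": 0.087
}}

```text
t: 17.23
tcp_pos: [0.56, 0.0965, 0.0724]
tool_rot: [180.0, -0.0, 86.1]
contact_force: [0.4, -0.1, -0.0]
finger_gap: 0.0847
gripper_force: 0.0
```

Call:
{"name": "move_arm", "arguments": {
  "dp": [
    [0, 0, -0.01],
    [0, 0, -0.04],
    [0, 0, -0.08],
    [0, 0, -0.105],
    [0, 0, -0.115],
    [0, 0, -0.115],
    [0, 0, -0.115],
    [0, 0, -0.115]
  ],
  "rotation": [
    [0, 0, 0],
    [0, 0, 0],
    [0, 0, 0],
    [0, 0, 0],
    [0, 0, 0],
    [0, 0, 0],
    [0, 0, 0],
    [0, 0, 0]
  ]
}}

```text
t: 17.9
tcp_pos: [0.5586, 0.0964, 0.1854]
tool_rot: [-179.8, 0.0, 86.1]
contact_force: [-0.6, -0.2, -1.2]
finger_gap: 0.0871
gripper_force: 0.0
```

Run:
```python
from h import *
for i in range(3): s=ctrl.read_state(); c=cam("wrist"); a=ctrl.get_image("wrist"); print(s["tcp_pos"])
np.save("w7.npy",a);np.save("w7T.npy",c[2])
print(lid("wrist","blue",(.56,.0975),z=.094,img=a,c=c))
for z,im in ((.1,a),):
  h=cv2.cvtColor(im,cv2.COLOR_BGR2HSV); 
  d=ctrl.mark_of("wrist","screw_grip"); p=[w("wrist",q["xyz"],c) for q in d[:2]]; print([q["p"] for q in d],p)
  u=proj("wrist",p[0],c).astype(int); o=np.array([max(u[0]-40,0),max(u[1]-40,0)]); print(u,o)
  m=cv2.inRange(h,(3,130,90),(22,255,255)); m[u[1]+45:]=0; m[:,:u[0]-45]=0; m[:,u[0]+45:]=0
  k=np.argwhere(m)[:,::-1]; W=np.array([ray("wrist",q,z,c)[:2] for q in k],np.float32)*1000
  (x,y),sz,an=cv2.minAreaRect(W); print("bar",x,y,sz,an,len(k))
  cv2.imwrite("pics/w7.png",cv2.resize(im[0:160,160:360],None,fx=4,fy=3.7,interpolation=cv2.INTER_CUBIC))
```

```text
[0.55862108 0.09641308 0.18536059]
[0.55839983 0.0964078  0.18494809]
[0.55845911 0.0964004  0.18497355]
(np.float64(0.00048551051824856096), array([0.55961267, 0.09779274]), 86.25906372070312, [55.75778579711914, 88.02680969238281])
[0.96] [array([0.56989048, 0.22186082, 0.08918566])]
[258  53] [218  13]
bar 568.6834106445312 220.88739013671875 (35.46317672729492, 9.290613174438477) 85.9776382446289 403
```

View pics/w7.png

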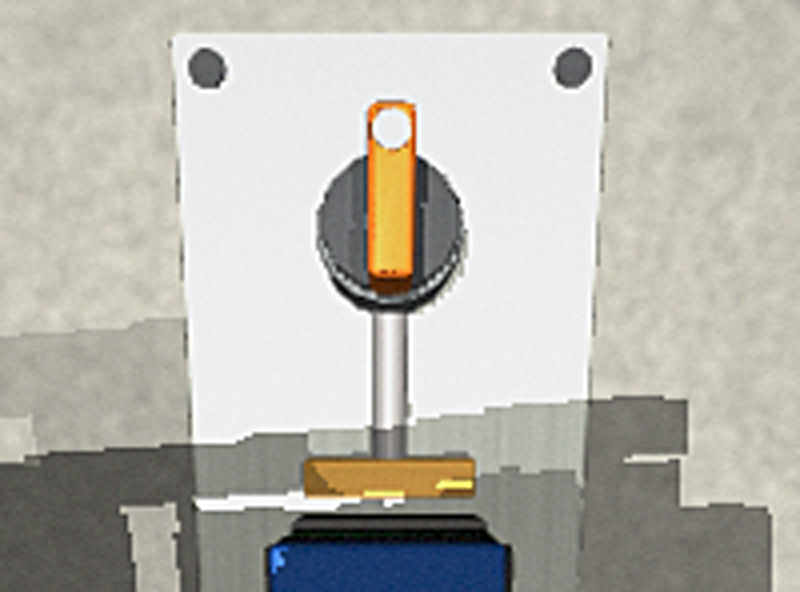

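Column is square: blue at (0.5596, 0.0978) with yaw −3.7°. The screw bar in the view is at (390,190) with its dot on top at (390,130), so turn ≈ −1.57. I'll go above it with fingers part open.

Call:
{"name": "move_arm", "arguments": {
  "dp": [
    [0.02, 0.001, 0],
    [0.05, 0.001, 0.005],
    [0.085, 0.0018, 0.015],
    [0.11, 0.0018, 0.03],
    [0.122, 0.0018, 0.045],
    [0.1257, 0.0018, 0.055],
    [0.1257, 0.0018, 0.055],
    [0.1257, 0.0018, 0.055]
  ],
  "rotation": [
    [0, 0, 0],
    [0, 0, 0],
    [0, 0, 0],
    [0, 0, 0],
    [0, 0, 0],
    [0, 0, 0],
    [0, 0, 0],
    [0, 0, 0]
  ],
  "fingers": 0.05
}}

```text
t: 18.77
tcp_pos: [0.5695, 0.221, 0.1312]
tool_rot: [-179.9, 0.1, 86.1]
contact_force: [0.7, -0.2, 0.3]
finger_gap: 0.0512
gripper_force: 0.0
```

Call:
{"name": "move_arm", "arguments": {
  "dp": [
    [0, 0, 0],
    [0, 0, 0],
    [0, 0, 0],
    [0, 0, 0]
  ],
  "rotation": [
    [0, 0, 0],
    [0, 0, 0],
    [0, 0, 0],
    [0, 0, 0]
  ]
}}

```text
t: 19.1
tcp_pos: [0.571, 0.2212, 0.1335]
tool_rot: [179.9, -0.0, 86.0]
contact_force: [-0.4, -0.5, 0.6]
finger_gap: 0.0502
gripper_force: 0.0
```

Run:
```python
from h import *
s=ctrl.read_state(); c=cam("wrist"); a=ctrl.get_image("wrist"); print(s["tcp_pos"])
h=cv2.cvtColor(a,cv2.COLOR_BGR2HSV); m=cv2.inRange(h,(3,130,90),(22,255,255)); u=proj("wrist",[.5688,.2217,.1],c).astype(int)
m[u[1]+60:]=0;m[:u[1]-60]=0; m[:,:u[0]-50]=0; m[:,u[0]+50:]=0
k=np.argwhere(m)[:,::-1]; W=np.array([ray("wrist",q,.1,c)[:2] for q in k],np.float32)*1000
print(u,len(k),cv2.minAreaRect(W))
go([.5688,.2217,.069],86)
```

```text
[0.57104361 0.22117137 0.13346603]
[252 214] 856 ((565.1380004882812, 221.1787567138672), (35.9136848449707, 53.93177795410156), 5.258813381195068)
GO dp [ 0.0002 -0.0022  0.0643] rot [ 0.07 -0.02  0.02] rows 1.5 0.0 t 19.15
```

Call:
{"name": "move_arm", "arguments": {
  "dp": [
    [0.0003, -0.0022, 0.005],
    [0.0003, -0.0022, 0.02],
    [0.0003, -0.0022, 0.038],
    [0.0003, -0.0022, 0.052],
    [0.0003, -0.0022, 0.06],
    [0.0003, -0.0022, 0.064],
    [0.0003, -0.0022, 0.0645],
    [0.0003, -0.0022, 0.0645]
  ],
  "rotation": [
    [0, 0, 0],
    [0, 0, 0],
    [0, 0, 0],
    [0, 0, 0],
    [0, 0, 0],
    [0, 0, 0],
    [0, 0, 0],
    [0, 0, 0]
  ]
}}

```text
t: 19.82
tcp_pos: [0.5684, 0.2223, 0.0681]
tool_rot: [180.0, -0.0, 86.1]
contact_force: [-0.6, -0.1, 0.3]
finger_gap: 0.0498
gripper_force: 0.0
```

Call:
{"name": "move_arm", "arguments": {
  "dp": [
    [0, 0, 0],
    [0, 0, 0],
    [0, 0, 0],
    [0, 0, 0],
    [0, 0, 0],
    [0, 0, 0],
    [0, 0, 0],
    [0, 0, 0]
  ],
  "rotation": [
    [0, 0, 0],
    [0, 0, 0],
    [0, 0, 0],
    [0, 0, 0],
    [0, 0, 0],
    [0, 0, 0],
    [0, 0, 0],
    [0, 0, 0]
  ],
  "fingers": 0.004,
  "grip_force": 35
}}

```text
t: 20.48
tcp_pos: [0.5691, 0.2222, 0.0681]
tool_rot: [179.9, -0.0, 86.1]
contact_force: [4.3, 0.6, -2.6]
finger_gap: 0.0097
gripper_force: 35.0
```

Run:
```python
from h import *
s=ctrl.read_state(); print(s["tcp_pos"],s["tool_rot"],s["wrist_torque"],s["contact_force"],s["finger_gap"])
```

```text
[0.56913223 0.22215391 0.06813471] [ 1.79881630e+02 -1.84478213e-02  8.60552475e+01] [-0.03498688 -0.74629911 -0.00561782] [ 4.34207759  0.63132577 -2.60716601] 0.009686561428409741
```

Gripped. Now turning clockwise.

Call:
{"name": "move_arm", "arguments": {
  "dp": [
    [0, 0, 0],
    [0, 0, 0],
    [0, 0, 0],
    [0, 0, 0],
    [0, 0, 0],
    [0, 0, 0],
    [0, 0, 0],
    [0, 0, 0]
  ],
  "rotation": [
    [0, 0, 4],
    [0, 0, 9],
    [0, 0, 14],
    [0, 0, 19],
    [0, 0, 24],
    [0, 0, 29],
    [0, 0, 34],
    [0, 0, 39]
  ]
}}

```text
t: 21.15
tcp_pos: [0.5696, 0.2219, 0.0681]
tool_rot: [179.9, -0.1, 46.8]
contact_force: [5.0, -0.3, -2.9]
finger_gap: 0.0097
gripper_force: 35.0
```

Call:
{"name": "move_arm", "arguments": {
  "dp": [
    [0, 0, 0],
    [0, 0, 0],
    [0, 0, 0],
    [0, 0, 0],
    [0, 0, 0],
    [0, 0, 0],
    [0, 0, 0],
    [0, 0, 0]
  ],
  "rotation": [
    [0, 0, 5],
    [0, 0, 10],
    [0, 0, 15],
    [0, 0, 20],
    [0, 0, 25],
    [0, 0, 30],
    [0, 0, 35],
    [0, 0, 40]
  ]
}}

```text
t: 21.82
tcp_pos: [0.5698, 0.2215, 0.0681]
tool_rot: [179.9, -0.2, 6.8]
contact_force: [6.1, -2.5, -3.7]
finger_gap: 0.0094
gripper_force: 35.0
```

Run:
```python
from h import *
s=ctrl.read_state(); print(s["tcp_pos"],s["tool_rot"],s["wrist_torque"],s["contact_force"],s["finger_gap"],s["q"])
```

```text
[0.56976735 0.2214679  0.06809742] [ 1.79934541e+02 -1.73233138e-01  6.81143305e+00] [-0.35832913 -0.92879233  0.05145718] [ 6.1190525  -2.47923813 -3.72167438] 0.009437878441160017 [ 1.39023466e+01  1.94169514e+01  9.67467487e+01 -9.63355963e-02
  6.36725044e+01  9.71336141e+01]
```

Call:
{"name": "move_arm", "arguments": {
  "dp": [
    [0, 0, 0],
    [0, 0, 0],
    [0, 0, 0],
    [0, 0, 0],
    [0, 0, 0],
    [0, 0, 0]
  ],
  "rotation": [
    [0, 0, 3],
    [0, 0, 6],
    [0, 0, 8],
    [0, 0, 9],
    [0, 0, 10],
    [0, 0, 10]
  ]
}}

```text
t: 22.32
tcp_pos: [0.5698, 0.2214, 0.0681]
tool_rot: [180.0, -0.2, -3.0]
contact_force: [6.2, -2.9, -3.0]
finger_gap: 0.0095
gripper_force: 35.0
```

Run:
```python
from h import *
s=ctrl.read_state(); print(s["tool_rot"],s["wrist_torque"],s["contact_force"])
```

```text
[179.95899239  -0.18421913  -3.00164214] [-0.41152886 -0.95302666 -0.00560131] [ 6.23449046 -2.90972914 -3.03991348]
```

Call:
{"name": "move_arm", "arguments": {
  "dp": [
    [0, 0, 0],
    [0, 0, 0],
    [0, 0, 0],
    [0, 0, 0]
  ],
  "rotation": [
    [0, 0, 1],
    [0, 0, 2],
    [0, 0, 3],
    [0, 0, 3]
  ]
}}

```text
t: 22.65
tcp_pos: [0.5698, 0.2213, 0.0681]
tool_rot: [179.9, -0.2, -5.9]
contact_force: [6.4, -2.8, -4.2]
finger_gap: 0.01
gripper_force: 35.0
```

Run:
```python
from h import *
s=ctrl.read_state(); print(s["tool_rot"],s["wrist_torque"],s["contact_force"],s["finger_gap"])
```

```text
[179.94615893  -0.19476946  -5.92296611] [-0.39779339 -0.97057677  0.61911556] [ 6.35978774 -2.81290123 -4.23769228] 0.010028127541420231
```

Call:
{"name": "move_arm", "arguments": {
  "dp": [
    [0, 0, 0],
    [0, 0, 0],
    [0, 0, 0]
  ],
  "rotation": [
    [0, 0, 1],
    [0, 0, 1],
    [0, 0, 1]
  ]
}}

```text
t: 22.9
tcp_pos: [0.5698, 0.2213, 0.0681]
tool_rot: [179.9, -0.2, -6.9]
contact_force: [5.5, -2.7, -3.6]
finger_gap: 0.0099
gripper_force: 35.0
```

Run:
```python
from h import *
s=ctrl.read_state(); print(s["tool_rot"],s["wrist_torque"],s["contact_force"],s["finger_gap"])
```

```text
[179.94336524  -0.19807459  -6.858031  ] [-0.44664345 -1.00934332  0.73982337] [ 5.5310238  -2.65449934 -3.6267067 ] 0.009914631574359933
```

Call:
{"name": "move_arm", "arguments": {
  "dp": [
    [0, 0, 0],
    [0, 0, 0],
    [0, 0, 0],
    [0, 0, 0]
  ],
  "rotation": [
    [0, 0, -1],
    [0, 0, -2],
    [0, 0, -2],
    [0, 0, -2]
  ]
}}

```text
t: 23.23
tcp_pos: [0.5698, 0.2213, 0.0682]
tool_rot: [179.9, -0.2, -4.9]
contact_force: [6.1, -3.7, -3.6]
finger_gap: 0.0097
gripper_force: 35.0
```

Run:
```python
from h import *
s=ctrl.read_state(); print(s["tool_rot"],s["wrist_torque"],s["contact_force"],s["finger_gap"])
```

```text
[179.94889575  -0.19496523  -4.88888581] [-0.38468336 -0.93061006  0.47642714] [ 6.14364882 -3.71256614 -3.5830429 ] 0.009686191990665711
```

Call:
{"name": "move_arm", "arguments": {
  "dp": [
    [0, 0, 0],
    [0, 0, 0],
    [0, 0, 0]
  ],
  "rotation": [
    [0, 0, -1],
    [0, 0, -1],
    [0, 0, -1]
  ]
}}

```text
t: 23.48
tcp_pos: [0.5698, 0.2213, 0.0681]
tool_rot: [180.0, -0.2, -3.9]
contact_force: [5.7, -2.6, -2.7]
finger_gap: 0.0095
gripper_force: 35.0
```

```bash
cat > r.py <<'E'
from h import *
s=ctrl.read_state(); print(s["tool_rot"][2],s["wrist_torque"].round(3),s["finger_gap"])
E
python3 r.py
```

```text
-3.9440712544975276 [-0.411 -1.012  0.017] 0.00952837987930405
```

Call:
{"name": "move_arm", "arguments": {
  "dp": [
    [0, 0, 0],
    [0, 0, 0],
    [0, 0, 0]
  ],
  "rotation": [
    [0, 0, -1],
    [0, 0, -1],
    [0, 0, -1]
  ]
}}

```text
t: 23.73
tcp_pos: [0.5698, 0.2214, 0.0681]
tool_rot: [180.0, -0.2, -2.9]
contact_force: [5.3, -2.7, -3.0]
finger_gap: 0.0097
gripper_force: 35.0
```

```bash
python3 r.py
```

```text
-2.9484718584609744 [-0.372 -0.977  0.039] 0.009745830731835964
```

Call:
{"name": "move_arm", "arguments": {
  "dp": [
    [0, 0, 0],
    [0, 0, 0],
    [0, 0, 0]
  ],
  "rotation": [
    [0, 0, -1],
    [0, 0, -1],
    [0, 0, -1]
  ]
}}

```text
t: 23.98
tcp_pos: [0.5698, 0.2214, 0.0681]
tool_rot: [180.0, -0.2, -2.0]
contact_force: [6.7, -2.5, -3.9]
finger_gap: 0.0098
gripper_force: 35.0
```

```bash
python3 r.py
```

```text
-1.953758028642478 [-0.39  -0.97   0.088] 0.009760380543754563
```

Call:
{"name": "move_arm", "arguments": {
  "dp": [
    [0, 0, 0],
    [0, 0, 0],
    [0, 0, 0]
  ],
  "rotation": [
    [0, 0, -1],
    [0, 0, -1],
    [0, 0, -1]
  ]
}}

```text
t: 24.23
tcp_pos: [0.5698, 0.2214, 0.0681]
tool_rot: [180.0, -0.2, -1.0]
contact_force: [5.4, -2.0, -4.0]
finger_gap: 0.0097
gripper_force: 35.0
```

```bash
python3 r.py
```

```text
-0.9500467639179213 [-0.37  -0.937  0.012] 0.009684269019000652
```

It seated at tool yaw ≈ −4°, matching the nest yaw with no lasting slip. Backing off to yaw 86°.

Call:
{"name": "move_arm", "arguments": {
  "dp": [
    [0, 0, 0],
    [0, 0, 0],
    [0, 0, 0],
    [0, 0, 0],
    [0, 0, 0],
    [0, 0, 0],
    [0, 0, 0],
    [0, 0, 0]
  ],
  "rotation": [
    [0, 0, -4],
    [0, 0, -9],
    [0, 0, -14],
    [0, 0, -19],
    [0, 0, -24],
    [0, 0, -29],
    [0, 0, -34],
    [0, 0, -39]
  ]
}}

```text
t: 24.9
tcp_pos: [0.5697, 0.2219, 0.0682]
tool_rot: [179.9, -0.1, 38.3]
contact_force: [5.8, -0.7, -2.4]
finger_gap: 0.0097
gripper_force: 35.0
```

Call:
{"name": "move_arm", "arguments": {
  "dp": [
    [0, 0, 0],
    [0, 0, 0],
    [0, 0, 0],
    [0, 0, 0],
    [0, 0, 0],
    [0, 0, 0],
    [0, 0, 0],
    [0, 0, 0]
  ],
  "rotation": [
    [0, 0, -5],
    [0, 0, -10],
    [0, 0, -15],
    [0, 0, -20],
    [0, 0, -25],
    [0, 0, -30],
    [0, 0, -34],
    [0, 0, -37]
  ]
}}

```text
t: 25.57
tcp_pos: [0.5693, 0.2221, 0.0681]
tool_rot: [179.9, -0.0, 75.3]
contact_force: [4.5, -0.4, -2.3]
finger_gap: 0.0096
gripper_force: 35.0
```

```bash
python3 r.py
```

```text
75.2511429535238 [-0.065 -0.666 -0.067] 0.00956912982202688
```

Call:
{"name": "move_arm", "arguments": {
  "dp": [
    [0, 0, 0],
    [0, 0, 0],
    [0, 0, 0],
    [0, 0, 0],
    [0, 0, 0],
    [0, 0, 0],
    [0, 0, 0]
  ],
  "rotation": [
    [0, 0, -4],
    [0, 0, -8],
    [0, 0, -10],
    [0, 0, -10.9],
    [0, 0, -10.9],
    [0, 0, -10.9],
    [0, 0, -10.9]
  ]
}}

```text
t: 26.15
tcp_pos: [0.5691, 0.2221, 0.0681]
tool_rot: [179.9, -0.0, 85.9]
contact_force: [5.7, -0.3, -2.5]
finger_gap: 0.0098
gripper_force: 35.0
```

```bash
python3 r.py
python3 - <<'E'
from h import *
c=cam("wrist"); a=ctrl.get_image("wrist")
cv2.imwrite("pics/w8.png",cv2.resize(a,None,fx=1.5,fy=1.5,interpolation=cv2.INTER_CUBIC))
for n in ("top",):
  t=ctrl.get_image(n); ct=cam(n)
  print(lid(n,"blue",(.56,.0975),z=.094,img=t,c=ct))
E
```

```text
85.89609122575266 [-0.003 -1.021  0.057] 0.009786824852489903
(np.float64(0.004575335069580849), array([0.55799207, 0.09338881]), 86.10391998291016, [56.3084716796875, 88.46511840820312])
```

View pics/w8.png

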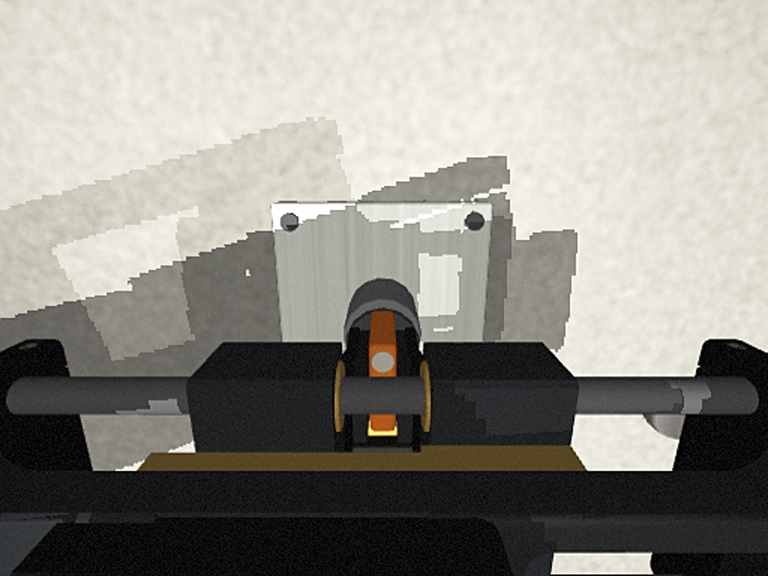

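Wrist view shows the bar gripped, square to the plate, with the dot at (383,362) towards nest +y. That is a quarter turn off the seat, and the column is still square. Handing in.

```bash
python3 -c "
from rig import ctrl
print(ctrl.hand_in())"
```

```text
the job is handed in; nothing more can be done
None
```

The job is handed in after about 26 s of the 67 s: green then blue are stacked squarely on the grey case, and the thumbscrew was turned until it seated, then backed off a quarter turn and is still held in the gripper; no verdict was returned.

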